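Dip the gauge rod in the gear case and hold it up level for reading

TASK

Pick the gauge rod (the stick with a square collar ahead of its grip) out of the parts tray, slide it into the slanting guide tube of the gear case until its collar stops against the tube's mouth, and draw it out again. Then hold it level, marked face up, with its tip above the white card at about a hand's breadth, so that it can be read, and finish while still holding it there, still and touching nothing else. Leave the screwdriver, the battery, the white jar and the stapler where they are.

Things in the scene. Friction and masses are not known exactly. Their poses are not given: they have to be found in the camera images.
- gauge_rod: Gauge rod, loose, 156 mm long, 0.12 kg. Origin mid-grip on its axis, x to the tip, z out of the marked face. Black grip 18 x 18 mm (x -28..28) between square steel flanges 32 x 32 x 6 mm: end flange behind, collar ahead (x 28..34); shaft 8 mm thick, 88 long, round tip at x = 122, dark lines on its z side. Starts level on both flanges on the tray floor, face up, axis 20 mm above the table.
- rod_tip (a point): The rounded tip of the gauge rod's shaft (122 mm ahead of the grip's middle); axes as the rod's
- rod_collar (a point): Centre of the collar's front face, which stops against the guide tube (34 mm ahead of the grip's middle); axes as the rod's
- guide: Steel guide tube fixed to the gear case. Origin: centre of its flared mouth, 124 mm above the table; z points out of the mouth along the tube, 40 degrees above level, away from the case; y is level. 95 mm long, 20 mm outside, bore 14 mm, flaring over the last 12 mm to 22 mm inside, 28 outside. The shaft enters with its x against this z until the collar lies on the rim.
- pump: The gear case, fixed, grey, 116 x 92 mm, 92 mm high, with side ribs, on a foot plate 150 x 112 mm; a black filler cap on top reaches 106 mm. Origin under its centre on the table; it stands upright; the guide tube leans out to its +x side, the mouth's centre 143 mm along x from the origin.
- tray: Dark shallow parts tray, fixed, 250 x 230 mm outside, walls 26 mm high and 4 mm thick, floor 4 mm thick. Origin under its centre on the table; long side along x. It holds the gauge rod, the screwdriver and the battery.
- card: White card 130 x 130 mm, 3 mm thick, fixed flat on the table. Origin at the centre of its underside, sides along its x and y.
- screwdriver: Blue-handled screwdriver lying in the tray, 212 mm long, 24 mm high, handle to its +y end; origin under its middle. Leave it alone.
- battery: Small round green battery cell lying in the tray, 50 mm long along its y, 15 mm in diameter; origin under its middle. Leave it alone.
- salt_jar: White jar with a black cap standing on the table, 46 mm in diameter, 76 mm high; origin under its centre. Leave it alone.
- stapler: Red desk stapler lying on the table, 140 x 36 x 47 mm, long along its x; origin under its centre. Leave it alone.

How it is judged:
On the way, in this order (a step that is already met when the one before it is completed fails the run):
1. the shaft is in the guide tube, in line with it, and the collar is home on the mouth (gap under 4 mm) (z of rod_collar in the frame of guide below 0.004 m and z of rod_tip in the frame of guide below -0.08 m and distance between rod_collar and guide below 0.008 m and angle between the x axis of gauge_rod and the z axis of guide, either way round below 0.12 rad), for 0.1 s.
2. the rod is drawn out: its tip is at least 10 mm clear of the tube's mouth (z of rod_tip in the frame of guide above 0.01 m), for 0.1 s.
At the end, for the whole second after the job is handed in: The gripper still holds the gauge rod (grip over 1 N), at rest and touching nothing else, level and marked face up within 8 degrees, its tip over the white card (within its edges) and 50 to 200 mm above it (angle between gauge_rod's own z axis and vertical below 0.14 rad and x of rod_tip in the frame of card between -0.065 and 0.065 m and y of rod_tip in the frame of card between -0.065 and 0.065 m and z of rod_tip in the frame of card between 0.05 and 0.2 m and contact force between the fingers and gauge_rod above 1 N and linear speed of gauge_rod below 0.03 m/s and angular speed of gauge_rod below 0.2 rad/s and contact force between gauge_rod and pump below 0.1 N and contact force between gauge_rod and tray below 0.1 N and contact force between gauge_rod and card below 0.1 N and contact force between gauge_rod and salt_jar below 0.1 N and contact force between gauge_rod and screwdriver below 0.1 N and contact force between gauge_rod and battery below 0.1 N and contact force between gauge_rod and stapler below 0.1 N); the arm keeps its last pose, push and grip.
It fails at once if the screwdriver is shifted by more than 30 mm (distance of screwdriver from where it was at the start of the episode above 0.03 m).
It fails at once if the battery is shifted by more than 30 mm (distance of battery from where it was at the start of the episode above 0.03 m).
It fails at once if the white jar is shifted by more than 30 mm (distance of salt_jar from where it was at the start of the episode above 0.03 m).
It fails at once if the stapler is shifted by more than 30 mm (distance of stapler from where it was at the start of the episode above 0.03 m).
It also fails if it takes over 51 s, if anything falls off the work surface, if the arm or the gripper's body presses on something with over 40 N, if the wrist force passes 120 N, or if a joint passes its speed limit or range.

ROBOT

A 7-joint arm with a two-finger parallel gripper is mounted at the origin on a cart in front of the work surface, level with it; the furniture and walls round the work are solid. World frame = base frame: x ahead of the robot, y to its left, z up, the work surface at z = 0. Lengths are in m, angles in rad, forces in N, time in s.
With the tool pointing down it reaches from about 0.35 to 0.9 m from the base axis. Payload 19.9 kg.
Tool frame: the origin (TCP) lies between the finger pads; the fingertips stand 19 mm ahead of it and the grasp point (between the pads) is the TCP; z points along the fingers, y is the line along which they close (so a half turn about z gives the same grasp; the last joint's range is limited). The gripper opens to 94 mm and grips with 3 to 60 N. Pads are 16 mm wide; open, the fingers measure 119 mm over their backs; the gripper's body (75 mm by 177 mm) begins 78 mm behind the grasp point.
Start: joints at [1.226, 0.417, -0.01, 1.614, 0.005, 1.111, -0.053], TCP at [0.186, -0.597, 0.224] pointing down, gripper open.
Joint ranges: [-2.81, 2.81], [-0.39, 2.02], [-1.27, 1.25], [0.06, 2.57], [-1.19, 4.33], [0.19, 2], [-2.82, 2.82]. Speed limits (rad/s): [1.89, 1.89, 2.39, 2.39, 3.01, 3.01, 3.01].

INTERFACE

Orientations are given as a 3x3 rotation matrix whose columns are the frame's x, y, z axes.
In Python, from rig import robot gives the robot as it stands. Calls block until the motion is done:
- robot.move_ptp(position, orientation): joint-space move of the TCP to a pose.
- robot.move_linear(position, velocity=0.15, frame=None, threshold=None): straight line of the TCP; frame=None keeps the orientation; velocity is the mean speed in m/s. With threshold (N) it stops when the force on the tool has changed by that much, and returns True; else False.
- robot.goto_joints(angles): joint-space move.
- robot.gripper_to(opening): finger opening in m; the grip force is fixed at half the most; returns when the fingers have stopped.
- robot.pause(seconds).
- robot.ik(position, orientation): joint angles nearest the present ones, or None.
- robot.get_state(): the state.
- robot.grab_frame(name): name is "scene" or "top" or "wrist"; returns the picture (400x640x3 uint8, red, green, blue); there is no depth.
- robot.camera_info(name): a dict with "fx", "fy", "cx", "cy" (pixels), "rvec" (rotation vector, rad) and "tvec" (3), from world to camera coordinates, as OpenCV has them. Camera axes: x right, y down, z forward; pixel columns grow to the right and rows downward; lengths in m; the calibration is good to about 2 mm. A picture is of the moment at which its call begins: read the wrist's pose just before it. camera_info takes no time and is no camera call; for the wrist camera it gives the pose at the moment of the call.
A pose or a line that the arm cannot do raises robot.PlanningError and nothing moves.
- robot.sign_off(): hands the job in; it is judged then, once.
The state is a dict: "time": time; "qpos": joint angles; "joint_vel": joint speeds; "effort": joint torques, N m; "ee_pos": TCP position; "tool_rot": TCP orientation; "force": force on the tool from outside, world axes, zero at the start; "moment": the same for the moment, N m; "opening": finger opening in m; "grasp_force": force on a finger pad.
Only numpy, scipy, OpenCV 4.12 (cv2) and the standard library are available. Lean on these libraries where they do the work, as an engineer would, in place of code of your own. Each camera call takes 0.05 s, during which the arm holds its last target. There are 200 camera calls.

## Working session

There is one attempt and no reset: what is moved stays moved. The work goes in short steps, each a Python script; the robot and the scene stay as the last script left them, time stands still between calls to the robot, and variables do not carry over. Pictures are saved under pics/ and viewed, at most 10 in all, crops included, and the job is handed in when it is done.

```bash
mkdir -p pics; ls; python3 - <<'E'
from rig import robot
import cv2
for n in ("scene","top"):
    cv2.imwrite(f"pics/{n}0.png",robot.grab_frame(n)[:,:,::-1]); print(n,robot.camera_info(n))
E
```

```text
pics
scene {'fx': 403.309897453002, 'fy': 403.309897453002, 'cx': 325.1563446085781, 'cy': 198.69852634164027, 'rvec': array([ 0.92268451, -2.24387086,  1.32602639]), 'tvec': array([0.35653299, 0.25936139, 0.78912513])}
top {'fx': 471.7845497067012, 'fy': 471.7845497067012, 'cx': 316.975400977339, 'cy': 198.131475265545, 'rvec': array([ 2.19780372, -2.1586498 ,  0.05239506]), 'tvec': array([1.32424817e-03, 4.99328135e-01, 1.66577315e+00])}
```

View pics/scene0.png

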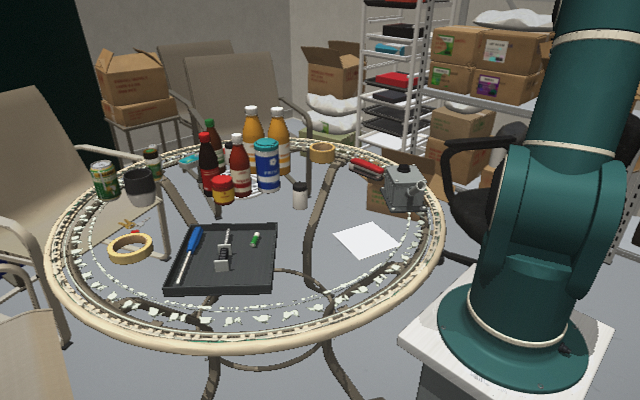

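View pics/top0.png

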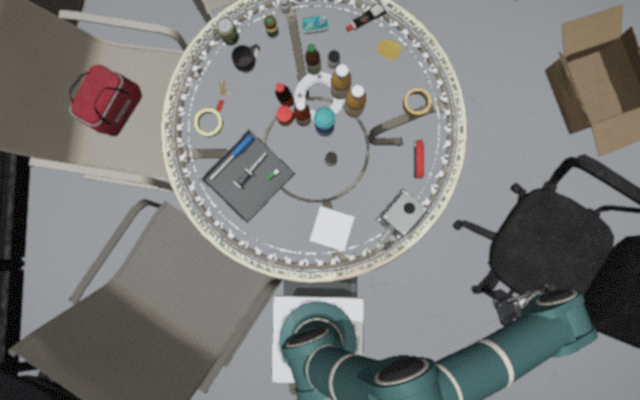

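The scene shows the tray at left, with the screwdriver, rod and battery in it. The card is at (332,228) in the top view, the gear case at (400,213) with its cap at (409,208), and the rod runs from about (240,185) to (265,153). I'll convert these to coarse positions and enlarge the region.

```bash
cat > h.py <<'E'
from rig import robot
import cv2, numpy as np
from scipy.spatial.transform import Rotation as R
def cam(n):
    c=robot.camera_info(n); K=np.array([[c['fx'],0,c['cx']],[0,c['fy'],c['cy']],[0,0,1]])
    return K,cv2.Rodrigues(c['rvec'])[0],np.array(c['tvec']).ravel()
def ray(C,px):
    K,Rm,t=C; return -Rm.T@t, Rm.T@np.linalg.solve(K,[px[0],px[1],1])
def onz(C,px,z):
    o,d=ray(C,px); return o+d*(z-o[2])/d[2]
def tri(views):  # [(C,px),...] nearest point to the rays + rms miss
    A=[];b=[]
    for C,px in views:
        o,d=ray(C,px); d=d/np.linalg.norm(d); P=np.eye(3)-np.outer(d,d); A.append(P); b.append(P@o)
    p=np.linalg.lstsq(np.vstack(A),np.hstack(b),rcond=None)[0]
    return p,[float(np.linalg.norm(a@p-q)) for a,q in zip(A,b)]
def proj(C,p):
    q=C[0]@(C[1]@np.asarray(p)+C[2]); return q[:2]/q[2]
def save(name,im,k=1):
    cv2.imwrite(f"pics/{name}.png",cv2.resize(im[:,:,::-1],None,fx=k,fy=k,interpolation=cv2.INTER_CUBIC))
E
python3 - <<'E'
from h import *
C=cam("top"); np.set_printoptions(precision=3,suppress=True)
print("cam",ray(C,(0,0))[0])
for n,p,z in [("rodA",(240,185),.02),("rodB",(265,153),.02),("tray",(250,176),.026),("card",(332,228),.003),("cap",(409,208),.1),("case",(400,213),.09),("batt",(273,175),.01),("jar",(331,158),.076),("stapler",(419,159),.04)]: print(n,onz(C,p,z))
s=robot.get_state(); print(s['tool_rot'],s['time'])
K,Rm,t=cam("wrist"); print("wristcam in tool",np.array(s['tool_rot']).T@(-Rm.T@t-s['ee_pos']), np.array(s['tool_rot']).T@Rm.T, K)
save("topcrop",robot.grab_frame("top")[115:265,180:440],3)
E
```

```text
cam [ 0.387 -0.022  1.695]
rodA [0.541 0.286 0.02 ]
rodB [0.658 0.2   0.02 ]
tray [0.574 0.251 0.026]
card [ 0.394 -0.045  0.003]
cap [ 0.466 -0.302  0.1  ]
case [ 0.449 -0.274  0.09 ]
batt [0.58 0.17 0.01]
jar [ 0.635 -0.037  0.076]
stapler [ 0.642 -0.347  0.04 ]
[[ 0.955  0.298 -0.   ]
 [ 0.298 -0.955  0.001]
 [-0.    -0.001 -1.   ]] 0.1
wristcam in tool [ 0.077 -0.001 -0.16 ] [[ 0.001 -0.964 -0.266]
 [ 1.     0.001 -0.   ]
 [ 0.    -0.266  0.964]] [[344.038   0.    325.271]
 [  0.    344.038 202.125]
 [  0.      0.      1.   ]]
```

View pics/topcrop.png

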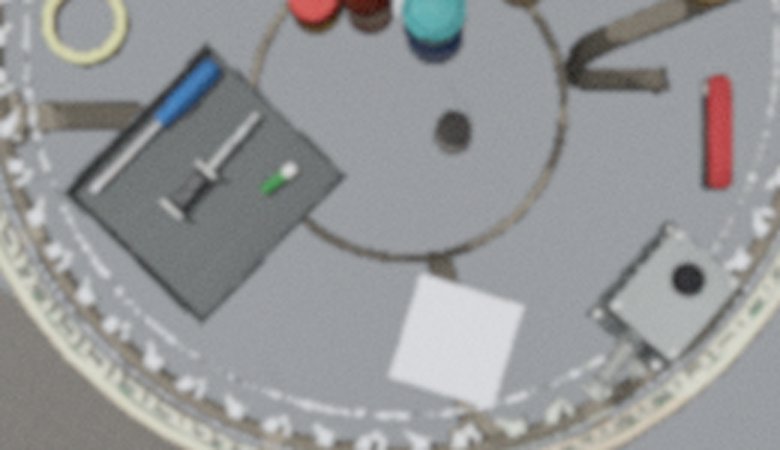

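Seen in the crop (scale 3, offset 180,115):
- **Rod:** end flange at (175,208), collar at (210,170), tip at (260,117).
- **Battery:** (280,178).
- **Tube mouth:** about (605,380), pointing down-left.
- **Card centre:** about (457,341).

Next I'll check reach for the possible grasp tilts.

```bash
cat >> h.py <<'E'
def rodframe(az,pitch):  # rod x at azimuth az, pitched down by pitch, face up
    return (R.from_euler('z',az)*R.from_euler('y',pitch)).as_matrix()
def toolrot(Rr,tilt,flip):  # tool in rod: x fwd,y flipped,z down, tilted about rod y
    B=R.from_euler('y',tilt).as_matrix()@np.diag([1,-1,-1.])
    if flip: B=B@np.diag([-1,-1,1.])
    return Rr@B
E
python3 - <<'E'
from h import *
C=cam("top"); np.set_printoptions(precision=3,suppress=True)
f=lambda x,y:(180+x/3,115+y/3)
m=onz(C,f(605,380),.124); tip=onz(C,f(260,117),.02); end=onz(C,f(175,208),.02); cap=onz(C,f(688,280),.106)
card=onz(C,f(457,341),.003)
print(m,tip,end,np.linalg.norm(tip-end),cap,card)
cor=[onz(C,f(*p),.092) for p in[(670,225),(605,300),(665,362),(735,285)]]
print(cor); pc=np.mean(cor,0); d=m-pc; print("pump",pc,np.hypot(*d[:2]),np.degrees(np.arctan2(d[1],d[0])))
ga=np.arctan2(d[1],d[0]); ra=ga+np.pi; u=tip-end; pa=np.arctan2(u[1],u[0]); print(np.degrees([ra,pa]))
rc=end+u/np.linalg.norm(u)*.034
for tilt in np.radians([-50,-40,-30,-20,-10,0,10,20,30,40]):
  for fl in (0,1):
    def ok(az,p,rod): 
        return robot.ik(rod,toolrot(rodframe(az,p),tilt,fl)) is not None
    Ri=rodframe(ra,np.radians(40)); 
    res=[ok(pa,0,rc+[0,0,.006]),ok(pa,0,rc+[0,0,.15])]+[ok(ra,np.radians(40),m-Ri[:,0]*s) for s in(.034,.08,.14)]
    cs=[a for a in range(-180,180,30) if ok(np.radians(a),0,card+[0,0,.11]-.122*rodframe(np.radians(a),0)[:,0])]
    print(round(np.degrees(tilt)),fl,res,cs)
E
```

```text
[ 0.351 -0.209  0.124] [0.655 0.194 0.02 ] [0.544 0.292 0.02 ] 0.14856341838816706 [ 0.464 -0.302  0.106] [ 0.392 -0.046  0.003]
[array([ 0.527, -0.284,  0.092]), array([ 0.441, -0.212,  0.092]), array([ 0.372, -0.28 ,  0.092]), array([ 0.46 , -0.358,  0.092])]
pump [ 0.45  -0.283  0.092] 0.12371509444463319 142.8696684446409
[322.87  -41.655]
-50 0 [True, True, True, True, True] [-180, -150, -120, -90, -60, 60, 90, 120, 150]
-50 1 [True, True, True, True, True] [-180, -150, -120, -90, -60, 60, 90, 120, 150]
-40 0 [True, True, True, True, True] [-180, -150, -120, -90, -60, 60, 90, 120, 150]
-40 1 [True, True, True, True, True] [-180, -150, -120, -90, -60, 60, 90, 120, 150]
-30 0 [True, True, True, True, True] [-180, -150, -120, -90, -60, 60, 90, 120, 150]
-30 1 [True, True, True, True, True] [-180, -150, -120, -90, -60, 60, 90, 120, 150]
-20 0 [True, True, True, True, True] [-180, -150, -120, -90, -60, 30, 60, 90, 120, 150]
-20 1 [True, True, True, True, True] [-180, -150, -120, -90, -60, 60, 90, 120, 150]
-10 0 [True, True, True, True, True] [-180, -150, -120, -90, -30, 30, 60, 90, 
[... 342 characters left out ...]
20, -90, -60, -30, 0, 30, 60, 90, 120, 150]
10 1 [True, True, True, True, True] [-180, -150, -120, -90, -60, -30, 0, 30, 60, 90, 120, 150]
20 0 [True, True, True, True, True] [-180, -150, -120, -90, -60, -30, 0, 30, 60, 90, 120, 150]
20 1 [True, True, True, True, True] [-180, -150, -120, -90, -60, -30, 0, 30, 60, 90, 120, 150]
30 0 [True, True, True, True, True] [-180, -150, -120, -90, -60, -30, 0, 30, 60, 90, 120, 150]
30 1 [True, True, True, True, True] [-180, -150, -120, -90, -60, -30, 0, 30, 60, 90, 120, 150]
40 0 [True, True, False, False, True] [-180, -120, -90, -60, -30, 0, 30, 60, 90, 120, 150]
40 1 [True, True, False, False, True] [-180, -120, -90, -60, -30, 0, 30, 60, 90, 120, 150]
```

```bash
python3 - <<'E'
from h import *
np.set_printoptions(precision=4,suppress=True)
s=robot.get_state(); p=np.array(s['ee_pos'])
robot.move_linear(p+[0,0,.12],velocity=.3)
az=np.radians(-37)
robot.move_ptp([.345,-.205,.27],toolrot(rodframe(az,0),0,1))
im=robot.grab_frame("wrist"); C=cam("wrist"); np.savez("g1.npz",im=im,K=C[0],R=C[1],t=C[2])
save("guide1",im); s=robot.get_state(); print(s['time'],s['qpos'],proj(C,[.351,-.209,.124]))
E
```

```text
2.325 [ 0.9833 -0.0322 -0.5063  2.0534 -0.0177  1.1164  1.4078] [325.6981 202.7071]
```

View pics/guide1.png

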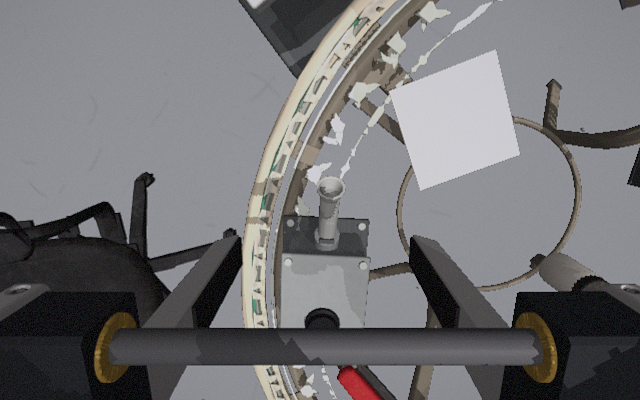

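The mouth ring sits at about (331,188), and the tube runs down to its foot at about (326,240). The card corners are near (389,90), (496,50), (520,155) and (420,190), and the case's bolt heads are visible at (288,224) and (363,227). I'll refine the mouth and tube with a threshold, and move to the tray in the same run.

```bash
python3 - <<'E'
from h import *
robot.move_ptp([.49,.16,.30],toolrot(rodframe(np.radians(-41),0),0,0)) if False else None
c=[.58,.26]
robot.move_ptp([c[0],c[1],.25],toolrot(rodframe(np.radians(-41),0),0,0))
im=robot.grab_frame("wrist"); C=cam("wrist"); np.savez("r1.npz",im=im,K=C[0],R=C[1],t=C[2])
print(robot.get_state()['time'])
g=np.load("g1.npz")['im'][165:260,275:385]
a=cv2.resize(g,None,fx=4,fy=4,interpolation=cv2.INTER_CUBIC)
b=im[60:340,120:520]
out=np.zeros((600,800,3),np.uint8); out[:380,:440]=a
b=cv2.resize(im,(352,220)); out[:220,445:797]=b
out[385:600,445:797]=0
save("mix",out)
E
```

```text
5.6
```

View pics/mix.png

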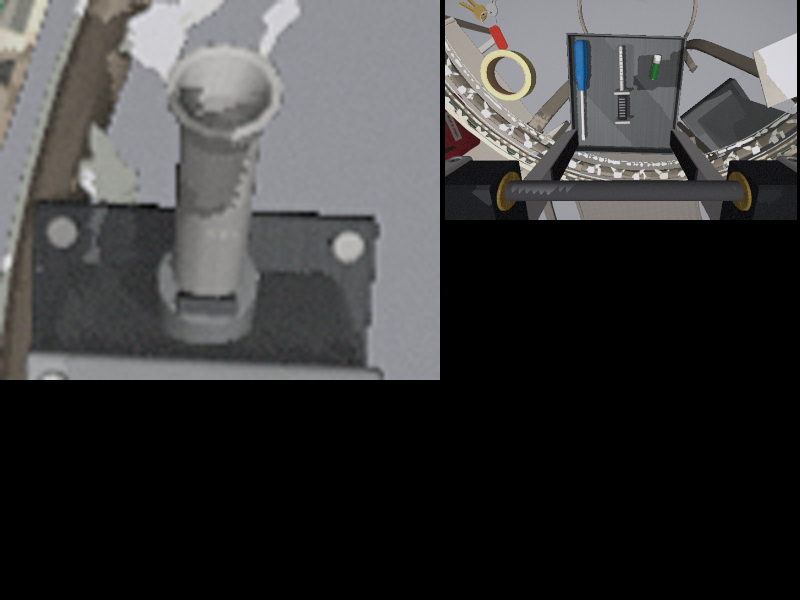

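The mouth's outer rim spans crop x 168–280 and y 45–137, so its centre is at full-image (330.6,187.4) and 28 px wide, which fits 28 mm. The foot-plate bolts are at crop (62,232) and (348,246). The rod is at about (322,82–225) in the tray picture, lying nearly along the image column.

```bash
python3 - <<'E'
from h import *
np.set_printoptions(precision=4,suppress=True)
L=lambda f:(lambda d:((d['K'],d['R'],d['t']),d['im']))(np.load(f))
C,_=L("g1.npz"); f=lambda x,y:(275+(x+.5)/4-.5,165+(y+.5)/4-.5)
m=onz(C,f(224,91),.124); print("mouth",m)
b1,b2=onz(C,f(62,232),.012),onz(C,f(348,246),.012); v=b1-b2; 
print("bolts",b1,b2,np.linalg.norm(v),"yaw guide z",np.degrees(np.arctan2(v[1],v[0]))+np.array([90,-90]))
mid=(b1+b2)/2; w=m-mid; print("yaw mid->mouth",np.degrees(np.arctan2(w[1],w[0])),np.hypot(*w[:2]))
for th in range(132,156,2):
  t=np.radians(th); z=np.array([np.cos(t)*np.cos(np.radians(40)),np.sin(t)*np.cos(np.radians(40)),np.sin(np.radians(40))])
  q=[(np.array(proj(C,m-z*s))-[275,165])*4+1.5 for s in(.04,.085)]; print(th,np.round(np.hstack(q),1),end=' ')
card=np.array([onz(C,p,.003) for p in[(389,90),(496,50),(520,155),(420,190)]]); print("\ncard",card.mean(0),np.linalg.norm(card-np.roll(card,1,0),axis=1))
C,im=L("r1.npz"); g=cv2.cvtColor(im,cv2.COLOR_RGB2GRAY); sub=g[70:235,285:365]
mk=(sub>120).astype(np.uint8); n,lab,st,ce=cv2.connectedComponentsWithStats(mk)
for i in range(1,n):
  if st[i,4]>25: print(st[i]+[285,70,0,0,0],ce[i]+[285,70])
save("rod",im[70:235,270:390],4*.9)
E
```

```text
mouth [ 0.3421 -0.1967  0.124 ]
bolts [ 0.3697 -0.28    0.012 ] [ 0.4289 -0.2096  0.012 ] 0.091967846447149 yaw guide z [ -40.0611 -220.0611]
yaw mid->mouth 139.94921516347083 0.07475956796407657
132 [198.8 184.4 175.6 270.4] 134 [203.  185.1 183.6 271.7] 136 [207.2 185.6 191.7 272.7] 138 [211.4 186.1 199.8 273.5] 140 [215.6 186.3 207.9 274. ] 142 [219.9 186.5 216.  274.3] 144 [224.1 186.5 224.2 274.3] 146 [228.3 186.3 232.3 274. ] 148 [232.6 186.  240.5 273.5] 150 [236.8 185.6 248.6 272.6] 152 [241.  185.  256.6 271.6] 154 [245.2 184.3 264.7 270.2] 
card [ 0.3939 -0.0429  0.003 ] [0.1298 0.1285 0.129  0.129 ]
[316  84   9  82 486] [319.5905 124.2428]
[307 167  29   6 152] [320.7039 169.3355]
[309 220  28   6 139] [322.5755 222.7266]
```

View pics/rod.png

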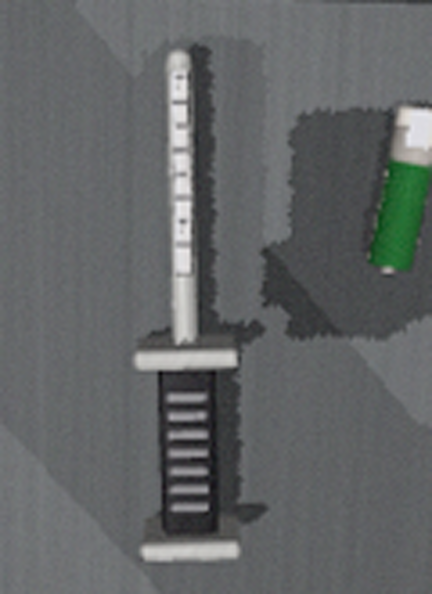

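The picture shows the rod intact: tip at full-image (319,84), collar at (320.7,169.3), end flange at (322.6,222.7). The battery is well to its right. The yaw estimates for the guide agree at 140°. Now I'll compute the rod pose and grasp it.

```bash
python3 - <<'E'
from h import *
np.set_printoptions(precision=4,suppress=True)
d=np.load("r1.npz"); C=(d['K'],d['R'],d['t'])
c,e=onz(C,(320.7,169.3),.036),onz(C,(322.6,222.7),.036); tip=onz(C,(319.2,84),.022)
u=c-e; az=np.arctan2(*(tip-e)[1::-1]); mid=(c+e)/2; x=np.array([np.cos(az),np.sin(az),0])
print("flanges",np.linalg.norm(u),np.degrees(np.arctan2(u[1],u[0])),"az",np.degrees(az),"mid",mid,"tip dist",(tip-mid)@x)
assert abs(np.linalg.norm(u)-.062)<.004 and abs((tip-mid)@x-.122)<.006
Rt=toolrot(rodframe(az,0),0,0); p=np.array([mid[0],mid[1],.027])
robot.gripper_to(.056)
robot.move_ptp(p+[0,0,.08],Rt)
print(robot.move_linear(p,velocity=.12,threshold=15))
robot.gripper_to(.0)
s=robot.get_state(); print(s['time'],s['ee_pos'],s['opening'],s['grasp_force'],s['force'])
np.savez("grasp.npz",az=az)
robot.move_linear(p+[0,0,.15],velocity=.2)
im=robot.grab_frame("wrist"); C=cam("wrist"); s=robot.get_state(); print(s['time'],s['opening'],s['grasp_force'],s['ee_pos'])
T=np.array(s['tool_rot']); np.savez("r2.npz",im=im,K=C[0],R=C[1],t=C[2],T=T,p=s['ee_pos'])
for a in(.122,.034): print(proj(C,s['ee_pos']+T@[a,0,.007]))
save("held",im)
E
```

```text
flanges 0.061984765447773066 -39.171109702653034 az -39.68435567972722 mid [0.5676 0.2762 0.036 ] tip dist 0.12073421214123745
False
8.475 [0.5676 0.2762 0.0271] 0.01762432229293825 29.998595416545868 [-0.6546 -0.5626  1.3297]
9.425 0.017633920372827256 29.998128712177277 [0.567  0.276  0.1756]
[325.9567  -1.5884]
[325.7081 195.2132]
```

View pics/held.png

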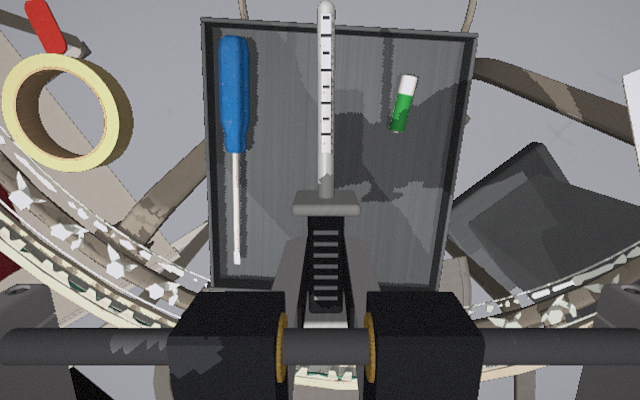

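The held picture shows the rod straight in the fingers. The tip is at (326,2) against a predicted (326,-2), and the collar sits where expected. Next I'll go to the tube.

```bash
cat >> h.py <<'E'
M=np.array([.3421,-.1967,.124]); RI=rodframe(np.radians(-40),np.radians(40)); GZ=-RI[:,0]
def tcp(origin,Rr): return np.asarray(origin)+.007*Rr[:,2]
def intube(tipz): return tcp(M+GZ*(tipz+.122),RI)   # TCP for tip at height tipz along guide z
E
python3 - <<'E'
from h import *
np.set_printoptions(precision=4,suppress=True)
T=toolrot(RI,0,0)
robot.move_ptp(intube(.03)+[0,0,.07],T)
robot.move_linear(intube(.03),velocity=.15)
s=robot.get_state(); f0=np.array(s['force']); print(s['time'],s['ee_pos'],intube(.03),s['force'],s['qpos'])
im=robot.grab_frame("scene"); C=cam("scene"); print(proj(C,M),proj(C,M+GZ*.03))
a=cv2.resize(im[140:240,350:490],None,fx=4,fy=4,interpolation=cv2.INTER_CUBIC); save("pre",a)
E
```

```text
11.9333 [ 0.2565 -0.1249  0.2275] [ 0.2563 -0.1247  0.2271] [-0.4713 -0.3289 -1.0925] [-0.3479  0.4167  1.0275  2.049  -0.3055  1.604  -1.3914]
[420.5335 185.5504] [424.2107 182.9398]
```

View pics/pre.png

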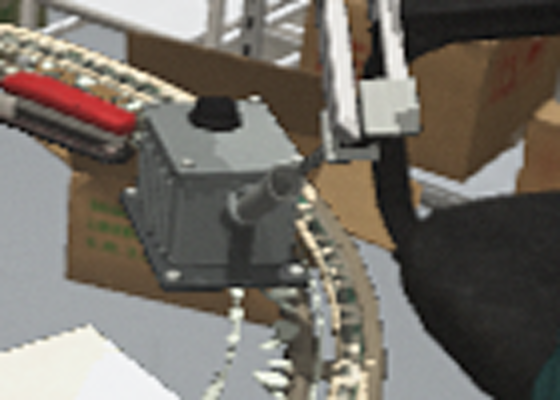

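The crop shows the mouth at (283,183), as predicted, and the shaft pointing at it with its tip near (303,170). The alignment is good, so I'll insert with a force limit.

```bash
python3 - <<'E'
from h import *
np.set_printoptions(precision=4,suppress=True)
for tz,v in((-.02,.05),(-.078,.05),(-.091,.02)):
    hit=robot.move_linear(intube(tz),velocity=v,threshold=12)
    s=robot.get_state(); q=np.array(s['ee_pos'])-intube(0)
    print(s['time'],tz,hit,"tipz",q@GZ,"lat",(q@RI)[1:],s['force'],s['moment'],s['opening'],s['grasp_force'])
    if hit: break
E
```

```text
13.1333 -0.02 False tipz -0.019840556393682547 lat [0. 0.] [ 1.141  -0.6389 -0.5437] [-0.3667 -0.5525  0.0083] 0.017480883086808244 29.99811351299286
14.4417 -0.078 False tipz -0.0778319816209503 lat [0.     0.0001] [ 0.2001  0.608  -0.3952] [-0.3889 -0.5925 -0.039 ] 0.017673711652417642 29.998132288455963
14.9583 -0.091 True tipz -0.0874711663939813 lat [ 0.0001 -0.0005] [-1.3041  1.6481  2.6059] [ 0.2123  0.0257 -0.1277] 0.017665582020078806 29.999678134918213
```

Contact came at tip depth 87.5 mm, against the expected 88 mm, so the collar is home. I'll press once more lightly, hold, withdraw, and go to the card.

```bash
python3 - <<'E'
from h import *
np.set_printoptions(precision=4,suppress=True)
hit=robot.move_linear(intube(-.0905),velocity=.02,threshold=12); robot.pause(.4)
s=robot.get_state(); print(hit,s['time'],(np.array(s['ee_pos'])-intube(0))@GZ,s['force'])
sc=robot.grab_frame("scene")
hit=robot.move_linear(intube(.05),velocity=.1,threshold=30)
s=robot.get_state(); print(hit,s['time'],(np.array(s['ee_pos'])-intube(0))@GZ,s['opening'],s['grasp_force']); robot.pause(.15)
robot.move_linear(intube(.05)+[0,0,.06],velocity=.15)
Rf=rodframe(np.radians(-90),0); tip=np.array([.394,-.043,.118])
robot.move_ptp(tcp(tip-.122*Rf[:,0],Rf),toolrot(Rf,0,0)); robot.pause(.5)
s=robot.get_state(); print(s['time'],s['ee_pos'],s['tool_rot'],s['opening'],s['grasp_force'])
w=robot.grab_frame("wrist"); s2=robot.grab_frame("scene")
out=np.zeros((560,640,3),np.uint8); out[:400]=w; out[400:,:160]=0
out[400:560,:320]=cv2.resize(s2[150:310,280:440],None,fx=2,fy=1) if 0 else s2[140:300,240:560]
out[400:560,320:]=cv2.resize(sc[160:220,370:490],(320,160)); save("final",out)
E
```

```text
True 15.5667 -0.08796630553380844 [-0.3939  0.2169 -0.2062]
False 17.1417 0.04979127329540125 0.017602674791291562 29.998084902763367
21.8333 [0.394 0.079 0.125] [[-0.0001 -1.      0.    ]
 [-1.      0.0001 -0.    ]
 [ 0.     -0.     -1.    ]] 0.01791134613597306 29.998122453689575
```

View pics/final.png

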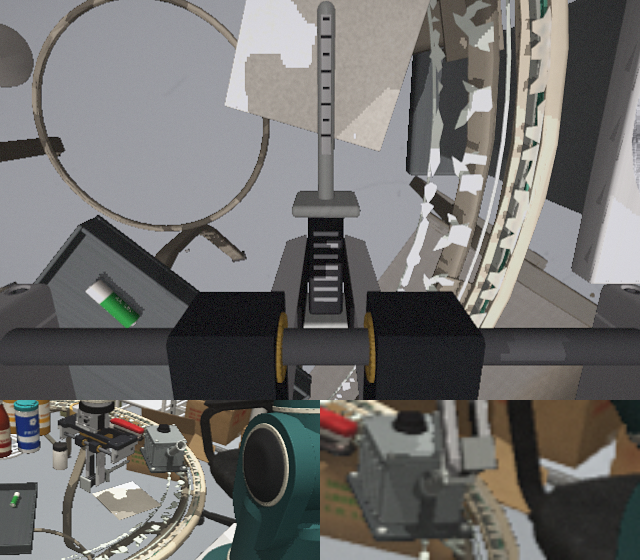

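The final view shows the rod level and face up, with its tip at (326,2) over the card and its position in the hand unchanged. The inset shows the collar on the tube's mouth during insertion. I'll hand it in.

```bash
python3 -c "
from rig import robot
print(robot.sign_off())"
```

```text
the job is handed in; nothing more can be done
None
```

I handed the job in with the rod seated in the guide tube (contact at the expected depth), drawn out, and held still, level and face up, with its tip about 115 mm above the card; no verdict was returned.

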